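# Clamp the plum music box in the engraving vice

### The job

Someone left the jade frog between the jaws of the engraving vice: first stand it upright on the round cork mat. Then slide the plum music box into the vice, square and right back against the green rear rail, and wind the handwheel clockwise by its red crank pin until the sprung cork pad, pressed in about half of its travel, holds the box snugly against the end jaw. Do not crush the lacquered box, leave the other things on the counter where they are, and let go of everything at the end.

Things in the scene. Friction and masses are not known exactly. Their poses are not given: they have to be found in the camera images.
- vice: Fixed green vice with no bed: things between its jaws stand on the counter. Origin at counter level, mid mouth; x points into the mouth, y towards the handwheel. Rear rail along y, 40 mm high, front face at x = 55 mm. Mouth between end jaw (y = -85 mm) and sprung pad (y = 85 mm when fully open), open towards the robot (-x). Jaws and pad are up to 45 mm high and reach forward to x = -44 mm
- end_jaw: The fixed jaw of the vice, an aluminium block with cork facing, 45 mm high, on the -y side of the mouth. Its origin and axes are those of the vice; its face is at y = -85 mm
- end_face (a point): Point on the face of the end jaw, vice x = 0, y = -85 mm, 25 mm above the counter
- pad_face (a point): Middle of the face of the sprung cork pad (85 mm long in vice x, 38 mm high) carried by the sliding jaw, 25 mm above the counter; it moves towards -y of the vice as the wheel closes. The jaw's own block is 24 to 49 mm behind this face when the pad is not pressed in
- pad (a joint): How far the sprung pad is pressed into its jaw, m: 0 free, 0.015 bottomed; spring 1 N per mm
- jaw (a joint): Travel of the sliding jaw from fully open, m (0 to 0.105), towards the end jaw. Coupled to the wheel: 8 mm per rad, 50 mm per turn. Its brass saddle rides on the rear rail, up to 63 mm high, as does the lead screw (56 mm)
- wheel (a joint): Angle of the handwheel, rad (0 to 13.1), growing clockwise seen from above, which closes the jaw. It stays where it is left; turning it takes about 4 N at the pin
- wheel_axis (a point): The handwheel's vertical axis, at the height of the foot of the crank pin, 83 mm above the counter. Rim 58 mm in outer radius, its top 85 mm above the counter; brass hub 26 mm across, up to 92 mm. It stands on a gearbox 62 mm high: vice x -10 to 90, y 155 to 225 mm
- crank_pin (a point): Centre of the top of the upright red crank pin on the wheel, 128 mm above the counter: 16 mm in diameter, standing 45 mm from the wheel's axis, its foot at 83 mm; it does not turn on the wheel
- music_box: Plum lacquered music box with brass trim, a closed block 104 (x) by 92 (y) by 54 mm, about 0.3 kg, standing loose on the counter in front of the vice. Origin at the centre of its underside. It goes into the vice with its x along the vice's x (either way round), so that 92 mm lie between the jaws
- frog: Green jade frog, 53 mm long (x, nose to -x), 36 mm wide (y; its straight flanks are 34 mm apart), 42 mm high, about 90 g. Origin at the centre of its underside; grip it across the flanks (y), 15 mm up
- mat: Round dark brown cork mat lying fixed on the counter, 100 mm across, 4 mm thick. Origin at the centre of its underside
- prism: Crystal prism box, 57 mm square, 70 mm high, loose bystander. Origin under its centre
- bell: Brass counter bell, 64 mm across, 48 mm high, loose bystander. Origin under its centre
- mug: Blue ceramic cup, 72 mm across, 85 mm high, loose bystander. Origin under its centre
There are look-alikes about, which are no part of the job. What is shaped like the music_box but orange is not meant. There is more than one size of the frog; the one meant has the size given above.

How it is judged:
By the outcome, as a careful person would: the job done as asked, in the order asked, and still so for the second after the job is handed in, with the robot touching nothing.
It also fails if it takes over 72 s, if anything falls off the work surface, if the arm or the gripper's body presses on something with over 40 N, if the wrist force passes 120 N, or if a joint passes its speed limit or range.

### The arm

A 6-joint arm with a two-finger parallel gripper is mounted at the origin on the work surface. World frame = base frame: x ahead of the robot, y to its left, z up, the work surface at z = 0. Lengths are in mm, angles in rad, forces in N, time in s.
With the tool pointing down it reaches from about 400 to 925 mm from the base axis. Payload 12.5 kg.
Tool frame: the origin (TCP) lies midway between the tips of the shut fingers; the grasp point (between the pads) lies 19 mm behind it (env.pinch_z is the distance from the TCP to the grasp point, in mm); z points along the fingers, y is the line along which they close (so a half turn about z gives the same grasp; the last joint's range is limited). The gripper opens to 95 mm and grips with 3 to 60 N. Pads are 20 mm wide; open, the fingers measure 119 mm over their backs; the gripper's body (75 mm by 180 mm) begins 59 mm behind the grasp point.
Start: joints at [-1.405, 0.491, 1.559, -0, 1.092, -0.106], TCP at [167.814, -602.068, 214.661] pointing down, gripper open.
Joint ranges: [-3.1, 3.1], [-0.84, 2.19], [0.05, 2.79], [-1.13, 4.28], [0.06, 2.93], [-2.69, 2.69]. Speed limits (rad/s): [2.22, 2.22, 2.79, 3.14, 3.14, 3.14].

### API

Orientations are given as [roll, pitch, yaw] about the fixed x, y, z axes, in that order (R = Rz(yaw) Ry(pitch) Rx(roll)).
In Python, from cell import readout, eyes, job_done, env gives the robot as it stands.
- The arm moves only by the shell command python3 -m jog 'ROWS'. ROWS is a JSON object of lists of equal length, an entry for each row: "dp": the shift along the tool's x, y, z in mm, a list of three; "twist": the turn about the tool's z in degrees; "claw": the closure, from -1 (fully open) to 1 (shut). A call has 1 to 8 rows; each row is the pose to reach, as a shift and turn from the pose commanded when the call began, along the tool's axes at that moment; what a row does not reach only later rows make up. A row lasts 1/12 s, in which the tool goes at most 41.7 mm and 7.16 degrees, less where a joint would pass 70% of its speed; a pose out of reach is approached as far as the arm can. A call with a gripper value outside its range is refused whole. The fingers move at their own pace and stop on an object; the grip force is fixed at half the most. Time passes only in rows, so rows that repeat a pose let the fingers close. It gives the time, the measured TCP pose, the force and the opening at its end, in the units of the state.
- readout.state(): the state, without advancing time (a new reading comes with each control period).
- eyes.read_camera(name): name is "side" or "top"; returns the picture (384x512x3 uint8, red, green, blue); there is no depth.
- eyes.camera_model(name): a dict with "intrinsics" (3x3 intrinsics, pixels), "R" (3x3) and "t" (3): a world point X has camera coordinates R X + t. Camera axes: x right, y down, z forward; pixel columns grow to the right and rows downward; lengths in mm; the calibration is good to about 2 mm. A picture is of the moment at which its call begins. camera_model takes no time and is no camera call.
- job_done(): hands the job in, once; it reports no verdict.
The state is a dict: "t": time; "joints": joint angles; "qvel": joint speeds; "tau": joint torques, N m; "eef_pos": TCP position; "tcp_rot": TCP orientation; "ft_force": force on the tool from outside, world axes, zero at the start; "moment": the same for the moment, N m; "opening": opening from 0.0 (shut) to 1.0 (fully open).
Only numpy, scipy, OpenCV 4.12 (cv2) and the standard library are available. Lean on these libraries where they do the work, as an engineer would, in place of code of your own. Each camera call takes 0.05 s, during which the arm holds its last target. There are 200 camera calls.

## Working session

There is one attempt and no reset: what is moved stays moved. The work goes in short steps, Python scripts to look and compute and a shell command to move; the robot and the scene stay as the last step left them, time stands still between calls to the robot, and variables do not carry over. Pictures are saved under pics/ and viewed, on a budget of 10 in all, crops included, one or two more only if the job needs it, and the job is handed in when it is done.

```bash
ls; mkdir -p pics
python3 - <<'E'
from cell import readout, eyes, env
import cv2, numpy as np
s=readout.state(); print(s)
for n in("side","top"):
    im=eyes.read_camera(n); cv2.imwrite(f"pics/{n}0.png",cv2.resize(im[:,:,::-1],(800,600),interpolation=cv2.INTER_CUBIC)); np.save(f"pics/{n}0.npy",im)
    m=eyes.camera_model(n); print(n,m)
print(env.pinch_z)
E
```

```text
pics
{'t': 0.0, 'joints': array([-1.40459218e+00,  4.91515133e-01,  1.55946503e+00, -2.35893983e-05,
        1.09164909e+00, -1.05614383e-01]), 'qvel': array([-0.00177876,  0.00178258, -0.00169566,  0.00014768, -0.00041567,
        0.0013451 ]), 'tau': array([ 4.14433953e-04, -6.12646580e+01, -2.58188957e+01,  6.92693051e-02,
        4.81864647e-02, -1.17658265e-04]), 'eef_pos': array([ 167.77016687, -601.81307997,  214.08396983]), 'tcp_rot': array([-3.14055962e+00, -8.84718059e-05,  2.71829374e-01]), 'ft_force': array([-0.76241903,  0.89611857, -0.42647752]), 'moment': array([-0.02876063,  0.0153212 ,  0.00323327]), 'opening': 0.998784901698798}
side {'intrinsics': array([[465.05683004,   0.        , 252.21445502],
       [  0.        , 465.05683004, 189.12920743],
       [  0.        ,   0.        ,   1.        ]]), 'R': array([[ 0.99404793, -0.10725614,  0.01910047],
       [-0.03904495, -0.5144221 , -0.85664777],
       [ 0.10170644,  0.85080316, -0.51554804]]), 't': array([-507.95420647,   98.49187324, 1274.06184793])}
top {'intrinsics': array([[364.12190009,   0.        , 258.66694958],
       [  0.        , 364.12190009, 187.54595225],
       [  0.        ,   0.        ,   1.        ]]), 'R': array([[-0.0132447 , -0.99981446,  0.0139866 ],
       [-0.98543591,  0.01068009, -0.16971151],
       [ 0.16953065, -0.01603068, -0.98539453]]), 't': array([-24.87140679, 514.39676926, 895.63832079])}
18.8
```

View pics/top0.png

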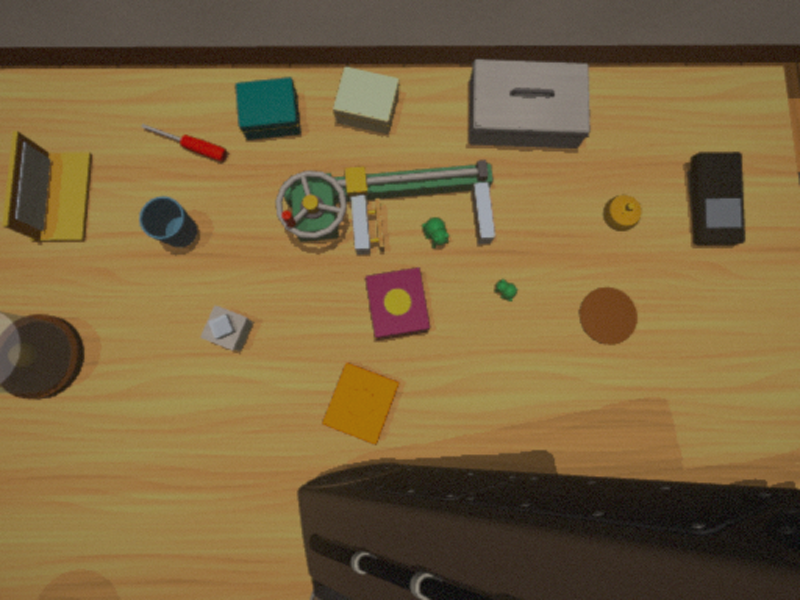

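View pics/side0.png

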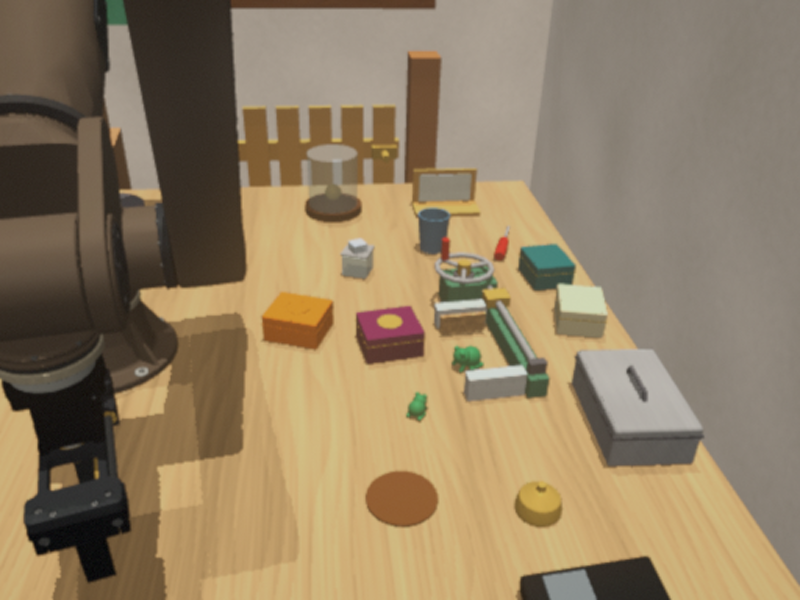

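Top view (800 px picture): the vice frog is at (435,230), a smaller green frog at (507,289). The plum box is at (398,303), the orange look-alike at (360,403), the mat at (608,316). The wheel axis is at (310,203) and the red pin at (288,216). The frog in the vice looks like the larger one; next I check that by measurement and one crop.

```bash
cat > h.py <<'E'
import numpy as np, cv2
from cell import eyes
def ray(n,px):
    m=eyes.camera_model(n); R,t,K=np.array(m["R"]),np.array(m["t"]),np.array(m["intrinsics"])
    return -R.T@t, R.T@np.linalg.inv(K)@np.array([px[0],px[1],1.])
def onz(n,px,z):
    c,d=ray(n,px); return c+d*(z-c[2])/d[2]
def two(p_top,p_side):
    a,u=ray("top",p_top); b,v=ray("side",p_side)
    s=np.linalg.lstsq(np.c_[u,-v],b-a,rcond=None)[0]; p,q=a+s[0]*u,b+s[1]*v
    return (p+q)/2, np.linalg.norm(p-q)
def proj(n,X):
    m=eyes.camera_model(n); c=m["R"]@np.array(X,float)+m["t"]; c=m["intrinsics"]@c; return c[:2]/c[2]
def blobs(im,lo,hi,amin=15):
    hsv=cv2.cvtColor(im,cv2.COLOR_RGB2HSV); k=cv2.inRange(hsv,np.array(lo),np.array(hi))
    cs,_=cv2.findContours(k,cv2.RETR_EXTERNAL,cv2.CHAIN_APPROX_NONE)
    return [c for c in cs if cv2.contourArea(c)>=amin]
def ctr(c):
    m=cv2.moments(c); return np.array([m["m10"],m["m01"]])/m["m00"]
E
python3 - <<'E'
from h import *
np.set_printoptions(precision=1,suppress=True)
T=np.load("pics/top0.npy");S=np.load("pics/side0.npy")
for nm,lo,hi in [("green",(45,120,40),(80,255,255)),("plum",(155,100,40),(175,255,255)),("brown",(5,150,60),(15,255,190)),("red",(0,190,100),(4,255,255)),("yellow",(20,150,100),(32,255,255))]:
  for n,I in(("top",T),("side",S)):
    for c in blobs(I,lo,hi,12):
        r=cv2.minAreaRect(c); print(nm,n,ctr(c),cv2.contourArea(c),"rect",np.array(r[0]),np.array(r[1]),round(r[2],1),"z0",onz(n,ctr(c),0)[:2])
cv2.imwrite("pics/cropT.png",cv2.resize(T[95:215,170:330,::-1],(800,600),interpolation=cv2.INTER_CUBIC))
E
```

```text
green top [323.8 184.5] 73.5 rect [323.5 184.7] [12.8  9.4] 33.7 z0 [ 528.1 -208.9]
green top [279. 147.] 133.0 rect [278.7 147.4] [16.5 11.6] 63.4 z0 [634.5 -89.5]
plum top [254.  193.4] 1298.0 rect [254.  193.4] [39.4 35. ] 80.0 z0 [505.7 -19.1]
plum side [248.8 206.7] 596.0 rect [249.4 206.6] [18.1 39.6] 82.9 z0 [506.4  52.1]
brown top [ 39.5 221.3] 155.0 rect [ 36.4 224.3] [52.  25.2] 78.0 z0 [437.6 547.8]
brown top [388.9 201.7] 974.0 rect [389.  201.5] [35. 36.] 90.0 z0 [ 479. -383.]
brown top [185.3 139.8] 17.5 rect [185.1 138.7] [11.2  4.6] 66.0 z0 [657.3 168.8]
brown top [134.7  94.1] 16.0 rect [131.4  91.9] [31.1  8.9] 33.7 z0 [792.4 313.7]
brown top [509.8  86.4] 15.5 rect [509.5  86. ] [12.  3.] 90.0 z0 [ 808.3 -756.3]
brown top [508.6  70.3] 37.5 rect [508.  69.] [ 6. 18.] -0.0 z0 [ 858.  -759.3]
brown side [256.7 318.7] 1168.0 rect [256.5 318.5] [33. 45.] 90.0 z0 [ 479.1 -384.3]
brown side [190.1 211.6] 598.5 rect [191.9 210.9] [26.1 47.2] 77.2 z0 [335.1  39.9]
brown side [318.9 163.6] 17.5 rect [321.2 161.5] [ 5.8 10.9] 54.5 z0 [776.4 304.5]
brown side [284.4 159.4] 29
[... 259 characters left out ...]
57.5] [36.  40.5] 20.9 z0 [335.4  44.4]
yellow top [253.9 192.7] 198.0 rect [254. 193.] [16. 16.] 90.0 z0 [507.6 -18.8]
yellow top [198.1 129. ] 57.5 rect [198.5 129. ] [8. 9.] 90.0 z0 [688.2 134. ]
yellow top [400.  134.3] 302.0 rect [400. 134.] [20. 20.] 90.0 z0 [ 668.2 -428. ]
yellow top [227.4 114.5] 180.0 rect [227.1 114.5] [16.  13.3] 84.3 z0 [730.   52.9]
yellow top [ 43.7 125.8] 1147.0 rect [ 41.3 125. ] [26.6 58.5] 5.0 z0 [701.1 559.5]
yellow top [  5.9 113.6] 163.5 rect [  5.8 113.5] [ 3.9 61.6] 6.3 z0 [737.4 666.6]
yellow side [344.8 322. ] 549.5 rect [344.8 321.8] [29.  25.5] 45.0 z0 [ 665.6 -410.3]
yellow side [245.9  95.8] 30.5 rect [245.5  96.5] [ 7. 15.] 90.0 z0 [588.8 998.3]
```

View pics/cropT.png

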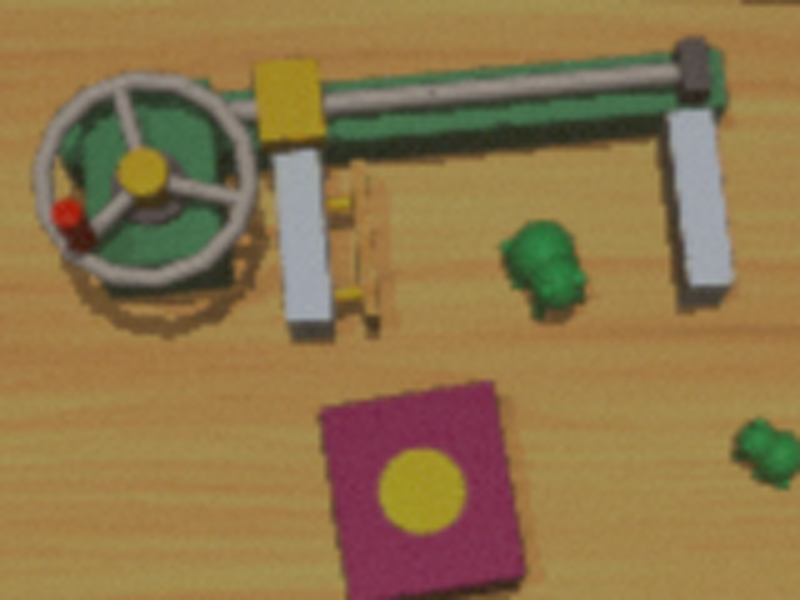

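Both candidates are green frogs: big at 800-px (435,230), about 50 mm long in the crop, and small at (507,289), about 38 mm. The one in the vice fits 53 mm. In the crop the nose seems to point down-right, and the plum box is slightly turned. Next I measure poses.

Run:
```python
from h import *
np.set_printoptions(precision=1,suppress=True)
T=np.load("pics/top0.npy");S=np.load("pics/side0.npy")
# plum box, top face
def longest(c): return max(c,key=cv2.contourArea)
c=longest(blobs(T,(155,80,30),(178,255,255),300)); q=cv2.boxPoints(cv2.minAreaRect(c))
P=np.array([onz("top",p,54)[:2] for p in q]); print("box corners",P,"ctr",P.mean(0)); 
for i in range(4): d=P[(i+1)%4]-P[i]; print(" edge",np.linalg.norm(d),np.degrees(np.arctan2(d[1],d[0])))
# disc on lid
# jaws aluminium: low sat, bright
for n,I in(("top",T),("side",S)):
  for c in blobs(I,(85,0,140),(135,75,255),80)+[]:
    x=ctr(c)
    if n=="top" and not(210<x[0]<330 and 90<x[1]<170): continue
    if n=="side" and not(270<x[0]<345 and 180<x[1]<260): continue
    q=cv2.boxPoints(cv2.minAreaRect(c)); P=np.array([onz(n,p,45)[:2] for p in q]); print("alu",n,x,cv2.contourArea(c),"corners z45",P.tolist(),"ctr",P.mean(0))
# frogs
F={}
for n,I in(("top",T),("side",S)):
  for c in blobs(I,(50,110,25),(85,255,255),30):
    x=ctr(c); 
    if n=="side" and not(250<x[0]<320 and 210<x[1]<270): continue
    r=cv2.minAreaRect(c); print("frog",n,x,cv2.contourArea(c),r, "z20",onz(n,x,20)[:2])
# red pin
for n,I in(("top",T),("side",S)):
  h=cv2.cvtColor(I,cv2.COLOR_RGB2HSV); k=cv2.inRange(h,np.array((0,170,80)),np.array((6,255,255)))|cv2.inRange(h,np.array((172,170,80)),np.array((180,255,255)))
  cs,_=cv2.findContours(k,0,1)
  for c in cs:
    if cv2.contourArea(c)>5: print("red",n,ctr(c),cv2.boundingRect(c))
print("hub z92",onz("top",(198.1,129),92),"mat",onz("top",(388.9,201.7),4),"side",onz("side",(256.7,318.7),4))
cv2.imwrite("pics/cropS.png",cv2.resize(S[140:260,210:370,::-1],(800,600),interpolation=cv2.INTER_CUBIC))
```

```text
box corners [[541.6  33.4]
 [555.8 -55.9]
 [454.2 -70.6]
 [440.6  17.1]] ctr [498. -19.]
 edge 90.42404151949559 -80.92515979697794
 edge 102.69671788555446 -171.74207829315407
 edge 88.7867231338616 98.80769084849499
 edge 102.2724490624683 9.172371154869804
alu top [230.1 142.1] 225.0 corners z45 [[682.0291774814076, 57.27839243836114], [683.7436971841656, 35.561118237585674], [593.4509313130944, 28.483193354665662], [591.8220761881691, 49.86393554232798]] ctr [637.8  42.8]
alu top [309.6 133.9] 242.0 corners z45 [[702.9974235931555, -153.14894140825453], [705.6733211607025, -175.0100631738724], [611.0973362173461, -182.69908665502209], [608.541950153575, -161.18862726356159]] ctr [ 657.1 -168. ]
frog top [323.8 184.7] 76.0 ((324.2500305175781, 184.75001525878906), (12.727920532226562, 7.77817440032959), 45.0) z20 [ 524.1 -204.8]
frog top [278.9 147.2] 143.5 ((278.5137023925781, 147.86984252929688), (16.5028018951416, 12.52340316772461), 69.44395446777344) z20 [628.2 -87.5]
frog side [299.6 224.9] 34.5 ((298.5, 225.0), (4.0, 13.0), 90.0) z20 [631.5 -78.3]
red top [183.1 137.8] (181, 135, 5, 6)
red top [129.3  94.2] (115, 87, 29, 16)
red side [320.6 158.3] (317, 152, 8, 14)
red side [284.7 156.9] (284, 152, 3, 13)
hub z92 [656.6 119.8  92. ] mat [ 478.6 -381.4    4. ] side [ 478.7 -388.     4. ]
```

View pics/cropS.png

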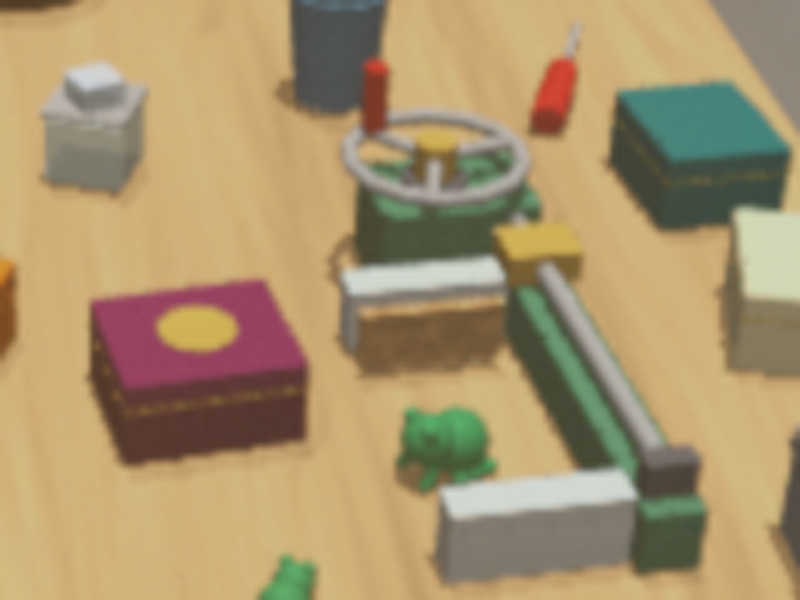

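The side crop shows the big frog upright at crop (447,447), native (299,229), nose to the left and standing between the jaws. The small frog at crop (290,580) lies outside. Next I refine the frog and vice poses and compute the first move.

```bash
cat >> h.py <<'E'
def go(x,y,z,yaw,deg=True,frm=None):
    from cell import readout
    s=readout.state(); p=np.array(s["eef_pos"]); y0=s["tcp_rot"][2]; yw=np.radians(yaw)
    if frm is not None: p,y0=np.array(frm[:3]),np.radians(frm[3])
    c,sn=np.cos(y0),np.sin(y0); R=np.array([[c,sn,0],[sn,-c,0],[0,0,-1]])
    tw=-np.degrees((yw-y0+np.pi)%(2*np.pi)-np.pi)
    print("dp",np.round(R.T@(np.array([x,y,z])-p),1),"twist",round(tw,1),"dist",round(float(np.linalg.norm(np.array([x,y,z])-p))))
E
python3 - <<'E'
from h import *
np.set_printoptions(precision=1,suppress=True)
T=np.load("pics/top0.npy");S=np.load("pics/side0.npy")
def mask(I,box):
    h=cv2.cvtColor(I,cv2.COLOR_RGB2HSV); k=cv2.inRange(h,np.array((45,110,25)),np.array((85,255,255))); m=k*0; x0,y0,x1,y1=box; m[y0:y1,x0:x1]=k[y0:y1,x0:x1]; return m
k=mask(T,(266,135,292,165)); yy,xx=np.nonzero(k); W=np.array([onz("top",p,20)[:2] for p in zip(xx,yy)])
w,v=np.linalg.eigh(np.cov(W.T)); d=v[:,1]; print("top frog",W.mean(0),"yaw",np.degrees(np.arctan2(d[1],d[0])))
e=(W-W.mean(0))@v; print("extent",e.min(0),e.max(0),"mid",W.mean(0)+v@((e.min(0)+e.max(0))/2))
k=mask(S,(286,219,312,240)); yy,xx=np.nonzero(k); print("side px",xx.mean(),yy.mean(),xx.min(),xx.max(),yy.min(),yy.max(),onz("side",(xx.mean(),yy.mean()),20)[:2],"two",two((278.9,147.2),(xx.mean(),yy.mean())))
# rail front top edge at z40, pad edge at z44
for p in[(236,123),(303,117.4)]: print("rail",onz("top",p,40)[:2])
for p in[(245,127),(246,160)]: print("pad",onz("top",p,44)[:2])
# wheel rim ellipse: silver
print("pin",two((183.3,137.4),(284.9,152.5)),onz("top",(183.3,137.3),128))
go(628,-87,120,24)
E
```

```text
top frog [628.5 -87.1] yaw -148.47889561849632
extent [-18.9 -22.1] [17.6 24.6] mid [627.1 -87.2]
side px 299.34 224.9 292 305 223 227 [630.7 -78.3] two (array([627.5, -87.2,  26.2]), np.float64(2.061212701645421))
rail [690.4  27.1]
rail [ 704.7 -152.8]
pad [677.6   3.1]
pad [587.5   1.1]
pin (array([624.1, 149.9, 125.4]), np.float64(0.6113396071714435)) [623.8 149.4 128. ]
dp [ 581.5 -372.4   94.1] twist -8.4 dist 697
```

Frog: world (628,-87), top two-view height about 26 mm, extent 37 x 47 mm (fits 36 x 53), yaw about 28°. Pin: radius 44 from the hub (expected 45), height about 126 (expected 128). Rail line sits at vice x = 54 (expected 55). All consistent, so I move.

```bash
python3 -m jog '{"dp":[[40,-26,6],[74,-48,12],[109,-70,18],[144,-92,23],[179,-115,29],[214,-137,35],[248,-159,40]],"twist":[-2,-4,-6,-8,-10,-12,-12.4],"claw":[-0.4,-0.4,-0.4,-0.4,-0.4,-0.4,-0.4]}'
python3 - <<'E'
from h import *
go(628,-87,90,28); go(628,-87,3,28)
E
```

```text
t: 0.68
eef_pos: [361.2, -384.8, 174.9]
tcp_rot: [-3.141, 0.0, 0.49]
ft_force: [0.6, -1.2, -0.2]
opening: 0.704
dp [ 375.6 -137.1   84.9] twist 0.1 dist 409
dp [ 375.6 -137.1  171.9] twist 0.1 dist 435
```

```bash
python3 -m jog '{"dp":[[38,-14,9],[76,-28,18],[114,-42,26],[152,-56,34],[190,-70,42],[228,-84,50],[266,-98,58],[300,-110,66]],"twist":[0,0,0,0,0,0,0,0],"claw":[-0.4,-0.4,-0.4,-0.4,-0.4,-0.4,-0.4,-0.4]}'
python3 - <<'E'
from h import *
go(628,-87,60,28); go(628,-87,3,28)
E
```

```text
t: 1.35
eef_pos: [574.8, -146.4, 108.7]
tcp_rot: [-3.141, 0.0, 0.489]
ft_force: [1.3, -0.8, 0.2]
opening: 0.701
dp [ 74.8 -27.5  48.7] twist 0.0 dist 93
dp [ 74.8 -27.5 105.7] twist 0.0 dist 132
```

```bash
python3 -m jog '{"dp":[[38,-14,10],[75,-27.5,25],[75,-27.5,55],[75,-27.5,80],[75,-27.5,98],[75,-27.5,105],[75,-27.5,105],[75,-27.5,105]],"twist":[0,0,0,0,0,0,0,0],"claw":[-0.4,-0.4,-0.4,-0.4,-0.4,-0.4,-0.4,-0.4]}'
python3 -m jog '{"dp":[[0,0,0],[0,0,0],[0,0,0],[0,0,0],[0,0,0],[0,0,0]],"twist":[0,0,0,0,0,0],"claw":[1,1,1,1,1,1]}'
```

```text
t: 2.02
eef_pos: [627.2, -89.4, 4.7]
tcp_rot: [3.141, 0.0, 0.488]
ft_force: [0.8, 0.6, 0.4]
opening: 0.701
t: 2.52
eef_pos: [627.0, -89.2, 4.7]
tcp_rot: [3.141, -0.0, 0.488]
ft_force: [-1.4, -0.5, 3.0]
opening: 0.365
```

Gripped at about 35 mm, the width of the flanks. I lift it and carry it to the mat.

```bash
python3 -m jog '{"dp":[[0,0,-15],[0,0,-45],[0,0,-80],[0,0,-110],[0,0,-110]],"twist":[0,0,0,0,0],"claw":[1,1,1,1,1]}'
python3 - <<'E'
from h import *
go(479,-384,115,28); go(479,-384,10,28)
E
```

```text
t: 2.93
eef_pos: [629.3, -89.7, 120.2]
tcp_rot: [3.136, -0.006, 0.488]
ft_force: [0.5, 1.3, -0.3]
opening: 0.364
dp [-270.8  189.4    5.2] twist -0.0 dist 331
dp [-270.8  189.4  110.2] twist -0.0 dist 348
```

```bash
python3 -m jog '{"dp":[[-20,14,0],[-50,35,0],[-82,57,0],[-115,80,0],[-148,103,0],[-180,126,0],[-213,149,0],[-243,170,20]],"twist":[0,0,0,0,0,0,0,0],"claw":[1,1,1,1,1,1,1,1]}'
python3 -m jog '{"dp":[[-13,9,25],[-22,16,50],[-25,18,65],[-25,18,70],[-25,18,70]],"twist":[0,0,0,0,0],"claw":[1,1,1,1,1]}'
python3 - <<'E'
from h import *
go(479,-384,10,28)
E
```

```text
t: 3.6
eef_pos: [492.1, -356.2, 96.8]
tcp_rot: [3.137, -0.002, 0.488]
ft_force: [0.6, -0.1, -0.6]
opening: 0.365
t: 4.02
eef_pos: [477.9, -380.4, 22.9]
tcp_rot: [-3.139, 0.001, 0.488]
ft_force: [1.0, -0.5, -0.2]
opening: 0.364
dp [-0.7  3.7 12.9] twist -0.1 dist 13
```

```bash
python3 -m jog '{"dp":[[0,3,7],[0,3,12],[0,3,14],[0,3,14],[0,3,14]],"twist":[0,0,0,0,0],"claw":[1,1,1,1,1]}'
python3 -m jog '{"dp":[[0,0,0],[0,0,0],[0,0,0],[0,0,0]],"twist":[0,0,0,0],"claw":[-0.1,-0.3,-0.3,-0.3]}'
python3 -m jog '{"dp":[[0,0,-20],[0,0,-50],[0,0,-90],[0,0,-110]],"twist":[0,0,0,0],"claw":[-0.3,-0.3,-0.3,-0.3]}'
python3 - <<'E'
from h import *
import math
np.set_printoptions(precision=1,suppress=True)
yw=math.radians(4.6);O=np.array([644.4,-72]);ex=np.array([math.cos(yw),math.sin(yw)]);ey=np.array([-ex[1],ex[0]])
b=np.array([498,-19])-O; print("box vice",b@ex,b@ey)
# pushing pose from +y side
for vx,vy in[(-141,140),(-141,125)]:
    p=O+vx*ex+vy*ey; print(p); go(*p,100,4.6)
E
```

```text
t: 4.43
eef_pos: [480.2, -383.4, 10.7]
tcp_rot: [3.141, -0.0, 0.489]
ft_force: [0.6, -0.7, 0.1]
opening: 0.368
t: 4.77
eef_pos: [480.0, -383.7, 10.6]
tcp_rot: [3.141, -0.0, 0.488]
ft_force: [0.4, 0.0, -1.0]
opening: 0.586
t: 5.1
eef_pos: [480.6, -384.2, 124.2]
tcp_rot: [3.138, -0.001, 0.488]
ft_force: [0.6, -0.1, -0.0]
opening: 0.652
box vice -141.677884816565 64.57040307992604
[492.6  56.2]
dp [ 217.2 -383.4   24.2] twist 23.4 dist 441
[493.8  41.3]
dp [ 211.2 -369.6   24.2] twist 23.4 dist 426
```

```bash
python3 - <<'E'
from h import *
go(492.6,56.2,100,94.6)
E
python3 -m jog '{"dp":[[20,-35,0],[38,-67,2],[57,-100,4],[76,-134,6],[95,-167,8],[114,-200,10],[133,-234,12],[151,-267,14]],"twist":[-7,-14,-21,-28,-35,-42,-49,-56],"claw":[-0.3,-0.3,-0.3,-0.3,-0.3,-0.3,-0.3,-0.3]}'
python3 - <<'E'
from h import *
go(492.6,56.2,80,94.6)
E
```

```text
dp [ 217.1 -383.3   24.2] twist -66.6 dist 441
t: 5.77
eef_pos: [487.8, -75.1, 106.5]
tcp_rot: [3.141, 0.0, 1.471]
ft_force: [1.8, -0.6, 0.5]
opening: 0.652
dp [131.2  -8.3  26.5] twist -10.3 dist 134
```

Also take a look here to check that the frog is standing on the mat.

```bash
python3 -m jog '{"dp":[[35,-2,0],[70,-4,0],[105,-6,0],[131,-8,0],[131,-8,20],[131,-8,55],[131,-8,85],[131,-8,91]],"twist":[-5,-10.3,-10.3,-10.3,-10.3,-10.3,-10.3,-10.3],"claw":[-0.3,-0.3,-0.3,-0.3,-0.3,-0.3,-0.3,-0.3]}'
python3 - <<'E'
from h import *
T=eyes.read_camera("top");S=eyes.read_camera("side");np.save("pics/t1.npy",T);np.save("pics/s1.npy",S)
a=cv2.resize(T[130:270,150:350,::-1],(800,560),interpolation=2); b=cv2.resize(S[270:370,200:400,::-1],(400,200),interpolation=2)
cv2.imwrite("pics/p1.png",a); 
a[360:560,400:]=b; cv2.imwrite("pics/p1.png",a)
E
```

```text
t: 6.43
eef_pos: [492.2, 54.4, 12.2]
tcp_rot: [-3.137, -0.0, 1.646]
ft_force: [-1.0, 0.6, -0.1]
opening: 0.65
```

View pics/p1.png

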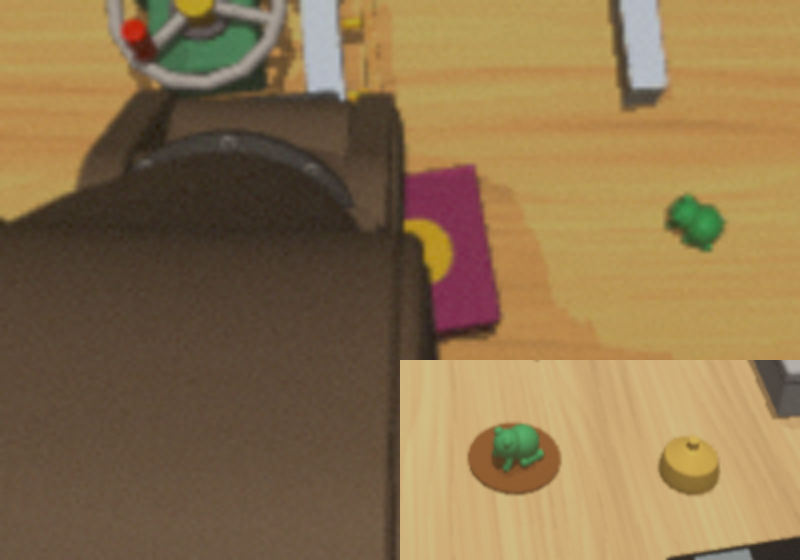

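The inset shows the frog standing upright in the middle of the mat, at about (515,445). The box is untouched with its right edge visible. Now I push the box along -y.

```bash
python3 -m jog '{"dp":[[-12,0,0],[-24,0,0],[-36,0,0],[-48,0,0],[-60,0,0],[-72,0,0],[-80,0,0],[-86,0,0]],"twist":[0,0,0,0,0,0,0,0],"claw":[-0.3,-0.3,-0.3,-0.3,-0.3,-0.3,-0.3,-0.3]}'
python3 -m jog '{"dp":[[-6,0,0],[-12,0,0],[-17,0,0],[-21,0,0],[-24,0,0],[-26,0,0]],"twist":[0,0,0,0,0,0],"claw":[-0.3,-0.3,-0.3,-0.3,-0.3,-0.3]}'
cat > m.py <<'E'
from h import *
import math
np.set_printoptions(precision=1,suppress=True)
yw=math.radians(4.6);O=np.array([644.4,-72]);ex=np.array([math.cos(yw),math.sin(yw)]);ey=np.array([-ex[1],ex[0]])
V=lambda w:np.array([(np.array(w[:2])-O)@ex,(np.array(w[:2])-O)@ey])
def W(vx,vy): return O+vx*ex+vy*ey
def top():
    T=eyes.read_camera("top")
    for c in blobs(T,(155,80,30),(178,255,255),200):
        q=cv2.boxPoints(cv2.minAreaRect(c)); P=np.array([V(onz("top",p,54)) for p in q]); print("box vice corners",P.tolist(),"ctr",P.mean(0),"area",cv2.contourArea(c))
        d=P[1]-P[0];print(" edge",np.linalg.norm(d),np.degrees(np.arctan2(d[1],d[0])), np.linalg.norm(P[2]-P[1]))
    for c in blobs(T,(85,0,140),(135,75,255),80):
        x=ctr(c)
        if 210<x[0]<330 and 90<x[1]<170:
            P=np.array([V(onz("top",p,45)) for p in cv2.boxPoints(cv2.minAreaRect(c))]); print("alu",P.tolist())
    return T
E
python3 - <<'E'
from m import *
from cell import readout
T=top(); np.save("pics/t2.npy",T); print("tcp vice",V(readout.state()["eef_pos"]))
E
```

```text
t: 7.2
eef_pos: [500.3, -32.9, 15.5]
tcp_rot: [3.141, 0.0, 1.644]
ft_force: [-0.9, 3.6, 3.8]
opening: 0.648
t: 7.7
eef_pos: [502.2, -57.7, 15.3]
tcp_rot: [-3.141, 0.0, 1.645]
ft_force: [-0.9, 4.1, 3.3]
opening: 0.652
alu [[47.97048609202626, 125.5468181777081], [47.79103171355411, 103.59839291383538], [-42.76794404045868, 104.3426966441802], [-42.53422966676717, 125.94554639693139]]
alu [[51.91444387201545, -85.92014256591114], [52.81466328967535, -107.59222821162793], [-42.073332325965325, -107.67159348496263], [-42.882943476366876, -86.3532706586389]]
tcp vice [-140.6   25.4]
```

```bash
python3 -m jog '{"dp":[[12,0,0],[20,0,-15],[20,0,-45],[20,0,-75],[20,0,-78]],"twist":[0,0,0,0,0],"claw":[-0.3,-0.3,-0.3,-0.3,-0.3]}'
python3 - <<'E'
from m import *
from cell import readout
p=W(-225,-32);print(p); go(*p,92,4.6)
E
```

```text
t: 8.17
eef_pos: [502.2, -36.9, 97.1]
tcp_rot: [3.136, 0.002, 1.646]
ft_force: [0.7, 0.3, 0.0]
opening: 0.649
[ 422.7 -121.9]
dp [-78.8 -85.7   5.1] twist 89.7 dist 117
```

```bash
python3 -m jog '{"dp":[[-8,-8,0],[-17,-17,0],[-26,-27,0],[-35,-37,0],[-44,-47,0],[-53,-57,0],[-62,-67,0],[-70,-76,0]],"twist":[7,14,21,28,35,42,49,56],"claw":[-0.3,-0.3,-0.3,-0.3,-0.3,-0.3,-0.3,-0.3]}'
python3 - <<'E'
from m import *
T=top(); np.save("pics/t3.npy",T)
cv2.imwrite("pics/p3.png",cv2.resize(T[100:260,200:360,::-1],(600,600),interpolation=2))
go(*W(-225,-32),92,4.6)
E
```

```text
t: 8.83
eef_pos: [429.5, -112.8, 93.0]
tcp_rot: [-3.141, 0.0, 0.662]
ft_force: [0.3, -0.2, 0.5]
opening: 0.65
alu [[47.97048609202626, 125.5468181777081], [47.79103171355411, 103.59839291383538], [-42.76794404045868, 104.3426966441802], [-42.53422966676717, 125.94554639693139]]
alu [[51.91444387201545, -85.92014256591114], [52.81466328967535, -107.59222821162793], [-42.073332325965325, -107.67159348496263], [-42.882943476366876, -86.3532706586389]]
dp [-9.6  3.2  0.9] twist 32.8 dist 10
```

View pics/p3.png

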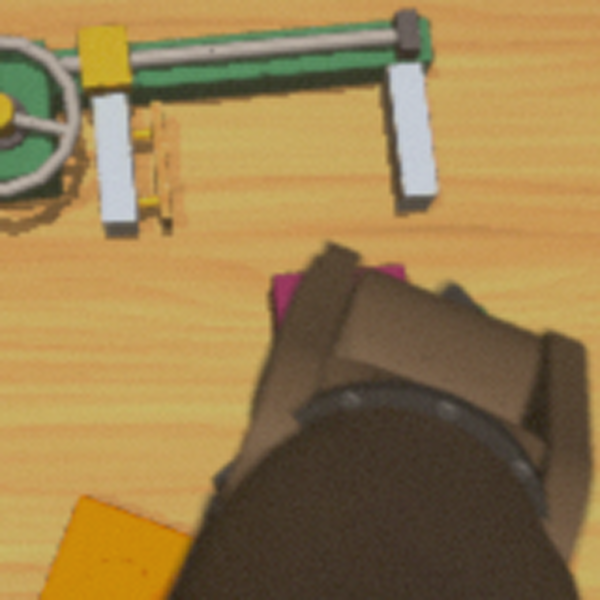

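The box's far edge shows from crop (274,277) to (404,265), partly hidden by the gripper. I compute its far corners.

Run:
```python
from m import *
T=np.load("pics/t3.npy"); h=cv2.cvtColor(T,cv2.COLOR_RGB2HSV); k=cv2.inRange(h,np.array((155,80,30)),np.array((178,255,255)))
yy,xx=np.nonzero(k); print(xx.min(),xx.max(),yy.min(),yy.max())
# far edge: topmost px per column
pts=[]
for c in range(xx.min()+1,xx.max()):
    r=yy[xx==c]
    if len(r): pts.append(V(onz("top",(c,r.min()-.5),54)))
pts=np.array(pts); print(pts[[0,1,2,-3,-2,-1]]); a=np.polyfit(pts[:,1],pts[:,0],1); print("slope deg",np.degrees(np.arctan(a[0])))
# left and right extremes
print("left y",V(onz("top",(xx.min()-.5,yy[xx==xx.min()].mean()),54)),"right",V(onz("top",(xx.max()+.5,yy[xx==xx.max()].mean()),54)))
```

```text
273 307 171 185
[[-92.8   8.6]
 [-95.6   6.3]
 [-93.3   3.5]
 [-94.5 -69.1]
 [-94.8 -71.6]
 [-95.  -74.2]]
slope deg 0.5114647310820027
left y [-105.5   13.7] right [-100.6  -77.4]
```

Box is square (0.5°) and spans y from -77 to +14 (91 mm, expected 92), 7 mm clear of the end jaw. I go in behind it and push towards the rail.

```bash
python3 -m jog '{"dp":[[-5,2,0],[-10,3,0],[-10,3,0],[-10,3,0],[-10,3,25],[-10,3,55],[-10,3,74],[-10,3,78]],"twist":[7,14,21,28,32.8,32.8,32.8,32.8],"claw":[-0.3,-0.3,-0.3,-0.3,-0.3,-0.3,-0.3,-0.3]}'
python3 - <<'E'
from m import *
from cell import readout
s=readout.state(); print(V(s["eef_pos"]),s["eef_pos"],s["tcp_rot"]); go(*W(-68,-32),15,4.6)
E
```

```text
t: 9.55
eef_pos: [423.2, -120.5, 12.8]
tcp_rot: [-3.14, 0.003, 0.098]
ft_force: [-0.1, -0.4, -1.0]
opening: 0.649
[-224.4  -30.6] [ 423.2 -120.5   12.8] [-3.1  0.   0.1]
dp [156.3   4.2  -2.2] twist 1.0 dist 156
```

```bash
python3 -m jog '{"dp":[[12,0,0],[24,0,0],[36,0,0],[48,0,0],[60,0.5,0],[72,0.7,0],[84,0.9,0],[92,1,0]],"twist":[0,0,0,0,0,0,0,0],"claw":[-0.3,-0.3,-0.3,-0.3,-0.3,-0.3,-0.3,-0.3]}'
python3 - <<'E'
from m import *
from cell import readout
s=readout.state(); print(V(s["eef_pos"])); go(*W(-68,-32),15,4.6)
E
```

```text
t: 10.22
eef_pos: [516.7, -113.1, 15.9]
tcp_rot: [3.141, -0.0, 0.098]
ft_force: [-4.4, -0.9, 3.3]
opening: 0.652
[-130.6  -30.8]
dp [62.6  2.3  0.9] twist 1.0 dist 63
```

```bash
python3 -m jog '{"dp":[[10,0.3,0],[20,0.6,0],[30,1,0],[40,1.4,0],[48,1.7,0],[54,2,0],[58,2.1,0],[60,2.2,0]],"twist":[0.3,0.6,1,1,1,1,1,1],"claw":[-0.3,-0.3,-0.3,-0.3,-0.3,-0.3,-0.3,-0.3]}'
python3 - <<'E'
from m import *
from cell import readout
s=readout.state(); print(V(s["eef_pos"]),s["tcp_rot"][2],s["ft_force"]); top()
E
```

```text
t: 10.88
eef_pos: [576.2, -110.2, 15.3]
tcp_rot: [3.142, 0.0, 0.078]
ft_force: [-5.2, -0.9, 3.5]
opening: 0.649
[-71.1 -32.6] 0.0781603899359653 [-5.2 -0.9  3.5]
```

```bash
python3 -m jog '{"dp":[[2,0,0],[4,0,0],[6,0,0],[7,0,0]],"twist":[0,0,0,0],"claw":[-0.3,-0.3,-0.3,-0.3]}'
python3 -m jog '{"dp":[[1,0,0],[2,0,0],[2.5,0,0]],"twist":[0,0,0],"claw":[-0.3,-0.3,-0.3]}'
```

```text
t: 11.27
eef_pos: [583.0, -109.8, 15.3]
tcp_rot: [3.141, -0.0, 0.078]
ft_force: [-1.3, 0.2, -0.1]
opening: 0.645
t: 11.52
eef_pos: [585.3, -109.5, 15.3]
tcp_rot: [3.141, -0.0, 0.078]
ft_force: [-1.7, 1.4, -1.4]
opening: 0.649
```

```bash
for i in 1; do python3 -m jog '{"dp":[[1,0,0],[2,0,0]],"twist":[0,0],"claw":[-0.3,-0.3]}' | grep -E 'eef|ft'
python3 -m jog '{"dp":[[1,0,0],[1.5,0,0]],"twist":[0,0],"claw":[-0.3,-0.3]}' | grep -E 'eef|ft'; done
python3 - <<'E'
from m import *
T=top(); h=cv2.cvtColor(T,cv2.COLOR_RGB2HSV); k=cv2.inRange(h,np.array((155,80,30)),np.array((178,255,255)))
yy,xx=np.nonzero(k); print(len(xx)); 
pts=np.array([V(onz("top",(c,yy[xx==c].min()-.5),54)) for c in np.unique(xx)]); print(pts[::4])
E
```

```text
eef_pos: [585.7, -109.4, 15.3]
ft_force: [-14.6, -5.4, 8.5]
eef_pos: [585.6, -109.4, 15.3]
ft_force: [-20.7, -6.3, 11.6]
14
[[-450.1  422.1]
 [-571.   275. ]
 [-271.9  243. ]
 [-301.3  215.2]]
```

Contact with the rail: TCP stopped at vice x = -61 and force rose to 21 N. Expected contact was about -60. I back off, rise and head for the crank.

```bash
python3 -m jog '{"dp":[[-3,0,0],[-10,0,0],[-15,0,-30],[-15,0,-65],[-15,0,-100],[-15,0,-130],[-15,0,-138]],"twist":[0,0,0,0,0,0,0],"claw":[-0.3,-0.3,-0.3,-0.3,-0.3,-0.3,-0.3]}'
python3 - <<'E'
from m import *
go(624,149.6,145,137.6)
E
```

```text
t: 12.48
eef_pos: [575.3, -110.8, 158.2]
tcp_rot: [3.139, -0.007, 0.078]
ft_force: [-0.3, -0.4, 0.5]
opening: 0.653
dp [  68.9 -255.8   13.2] twist -133.1 dist 265
```

```bash
python3 -m jog '{"dp":[[5,-18,0],[10,-36,0],[14,-54,0],[19,-72,0],[24,-90,0],[29,-108,0],[34,-126,0],[38,-140,0]],"twist":[-7,-14,-21,-28,-35,-42,-49,-56],"claw":[-0.3,-0.3,-0.3,-0.3,-0.3,-0.3,-0.3,-0.3]}'
python3 - <<'E'
from m import *
go(624,149.6,145,137.6)
E
```

```text
t: 13.15
eef_pos: [600.7, 33.5, 152.8]
tcp_rot: [3.142, -0.0, 1.062]
ft_force: [-0.3, -0.3, 0.5]
opening: 0.65
dp [112.8 -36.2   7.8] twist -76.8 dist 119
```

```bash
python3 -m jog '{"dp":[[14,-4,0],[28,-9,0],[42,-13,0],[56,-18,0],[70,-22,0],[84,-27,0],[98,-31,0],[112.8,-36.2,0]],"twist":[-7,-14,-21,-28,-35,-42,-49,-56],"claw":[-0.3,-0.3,-0.3,-0.3,-0.3,-0.3,-0.3,-0.3]}'
python3 -m jog '{"dp":[[0,0,0],[0,0,0],[0,0,0],[0,0,0]],"twist":[-7,-14,-20.8,-20.8],"claw":[-0.3,-0.3,-0.3,-0.3]}'
python3 - <<'E'
from m import *
T=top(); S=eyes.read_camera("side"); np.save("pics/t4.npy",T);np.save("pics/s4.npy",S)
go(624,149.6,97,137.6)
b=np.zeros((600,800,3),np.uint8); b[:300]=cv2.resize(T[90:180,170:410,::-1],(800,300),interpolation=2); b[300:]=cv2.resize(S[130:220,210:450,::-1],(800,300),interpolation=2); cv2.imwrite("pics/p4.png",b)
E
```

```text
t: 13.82
eef_pos: [624.8, 148.8, 152.7]
tcp_rot: [-3.142, -0.0, 2.039]
ft_force: [0.2, -0.6, 0.4]
opening: 0.65
t: 14.15
eef_pos: [624.6, 148.3, 152.7]
tcp_rot: [-3.141, -0.0, 2.402]
ft_force: [-0.4, -0.3, -0.5]
opening: 0.65
box vice corners [[52.244094167253934, 11.437767525282077], [53.736455628105354, -81.74490737557646], [-50.87277088511188, -79.79128053573649], [-52.017780367073584, 11.689750572811182]] ctr [  0.8 -34.6] area 1256.5
 edge 93.19462454674586 -89.08246137139578 104.62746737603341
alu [[52.24728976403598, -85.58540740986092], [53.161670640105896, -107.59202956591507], [-42.073339528799146, -107.67167362946934], [-42.89537867845282, -86.0255628286113]]
dp [ 1.5  0.6 55.9] twist -0.6 dist 56
```

View pics/p4.png

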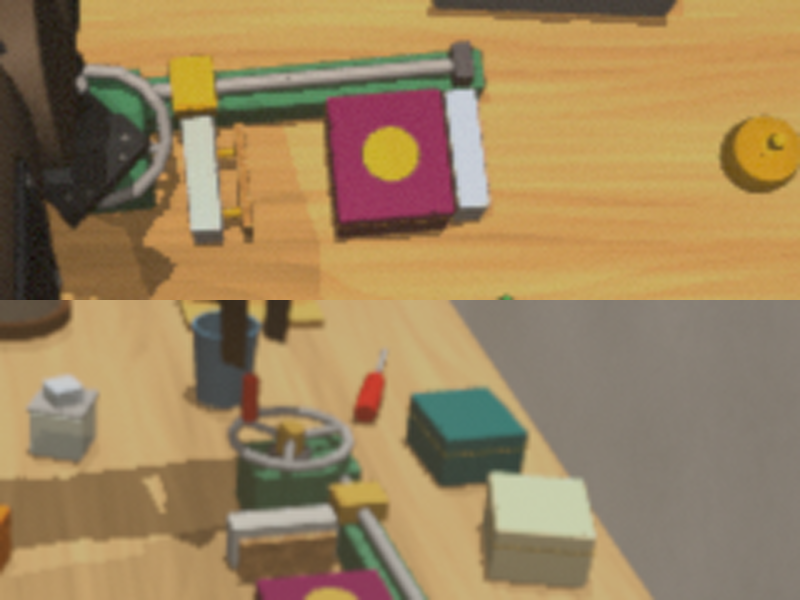

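Box lies against the rail and about 4 mm from the end jaw, square within 1°. In the side view the pin (250,395) sits below and between the two finger tips (235,340) and (277,330). I descend and grip.

```bash
python3 -m jog '{"dp":[[1,0.6,25],[1,0.6,45],[1,0.6,54],[1,0.6,55],[1,0.6,55]],"twist":[0,0,0,0,0],"claw":[-0.3,-0.3,-0.3,-0.3,-0.3]}'
python3 -m jog '{"dp":[[0,0,0],[0,0,0],[0,0,0],[0,0,0],[0,0,0],[0,0,0]],"twist":[0,0,0,0,0,0],"claw":[1,1,1,1,1,1]}'
```

```text
t: 14.67
eef_pos: [624.5, 149.2, 98.3]
tcp_rot: [-3.141, -0.0, 2.394]
ft_force: [0.7, 0.3, -0.6]
opening: 0.65
t: 15.17
eef_pos: [624.6, 149.3, 98.6]
tcp_rot: [3.141, 0.0, 2.396]
ft_force: [0.2, 0.4, -0.1]
opening: 0.287
```

```bash
python3 -m jog '{"dp":[[0,0,0],[0,0,0],[0,0,0],[0,0,0]],"twist":[0,0,0,0],"claw":[1,1,1,1]}'
```

```text
t: 15.5
eef_pos: [624.6, 149.5, 98.4]
tcp_rot: [3.141, 0.0, 2.396]
ft_force: [-0.9, 2.0, 0.8]
opening: 0.157
```

Pin gripped (15 mm). Turning clockwise.

```bash
python3 -m jog '{"dp":[[-0.3,5.5,0],[-1.3,10.9,0],[-3,16.1,0],[-5.3,21.1,0],[-8.1,25.8,0],[-11.6,30.1,0],[-15.5,34,0],[-19.8,37.3,0]],"twist":[7,14,21,28,35,42,49,56],"claw":[1,1,1,1,1,1,1,1]}'
```

```text
t: 16.17
eef_pos: [663.8, 163.6, 98.4]
tcp_rot: [-3.14, 0.0, 1.413]
ft_force: [-4.6, 1.4, 4.2]
opening: 0.165
```

```bash
for i in 1; do python3 -m jog '{"dp":[[-0.3,5.5,0],[-1.3,10.9,0],[-3,16.1,0],[-5.3,21.1,0],[-8.1,25.8,0],[-11.6,30.1,0],[-15.5,34,0],[-19.8,37.3,0]],"twist":[7,14,21,28,35,42,49,56],"claw":[1,1,1,1,1,1,1,1]}'
python3 -m jog '{"dp":[[-0.3,5.5,0],[-1.3,10.9,0],[-3,16.1,0],[-5.3,21.1,0],[-8.1,25.8,0],[-11.6,30.1,0],[-15.5,34,0],[-19.8,37.3,0]],"twist":[7,14,21,28,35,42,49,56],"claw":[1,1,1,1,1,1,1,1]}'
python3 -m jog '{"dp":[[-0.3,5.5,0],[-1.3,10.9,0],[-3,16.1,0],[-3,16.1,0]],"twist":[7,14,21,21],"claw":[1,1,1,1]}'; done
python3 -c "
from cell import readout;print(readout.state()['joints'])"
```

```text
t: 16.83
eef_pos: [697.0, 138.5, 98.4]
tcp_rot: [-3.14, 0.003, 0.435]
ft_force: [-9.4, 4.1, 5.6]
opening: 0.162
t: 17.5
eef_pos: [694.6, 97.5, 98.4]
tcp_rot: [-3.141, 0.004, -0.542]
ft_force: [-8.8, 12.8, 6.3]
opening: 0.163
t: 17.83
eef_pos: [683.6, 85.3, 98.4]
tcp_rot: [3.141, 0.004, -0.911]
ft_force: [-7.4, 11.1, 3.8]
opening: 0.159
[0.02723726 0.70025964 1.49460168 0.00334166 0.94961888 2.50708746]
```

```bash
Z=1
python3 -m jog '{"dp":[[0,0,0],[0,0,0],[0,0,0],[0,0,0],[0,0,0],[0,0,0],[0,0,0],[0,0,0]],"twist":[0,0,0,-7,-14,-21,-28,-35],"claw":[-0.3,-0.3,-0.3,-0.3,-0.3,-0.3,-0.3,-0.3]}'
python3 -m jog '{"dp":[[0,0,0],[0,0,0],[0,0,0],[0,0,0],[0,0,0],[0,0,0],[0,0,0],[0,0,0]],"twist":[-7,-14,-21,-28,-35,-42,-49,-56],"claw":[-0.3,-0.3,-0.3,-0.3,-0.3,-0.3,-0.3,-0.3]}'
python3 -m jog '{"dp":[[0,0,0],[0,0,0],[0,0,0],[0,0,0],[0,0,0],[0,0,0],[0,0,0],[0,0,0]],"twist":[-7,-14,-21,-28,-35,-42,-49,-56],"claw":[-0.3,-0.3,-0.3,-0.3,-0.3,-0.3,-0.3,-0.3]}'
python3 -m jog '{"dp":[[0,0,0],[0,0,0],[0,0,0],[0,0,0],[0,0,0],[0,0,0]],"twist":[-7,-14,-21,-28,-33,-33],"claw":[-0.3,-0.3,-0.3,-0.3,-0.3,-0.3]}'
python3 - <<'E'
from m import *
np.save("pics/t5.npy",top())
E
```

```text
t: 18.5
eef_pos: [685.6, 83.1, 98.2]
tcp_rot: [3.141, -0.0, -0.286]
ft_force: [-0.5, 0.6, -0.2]
opening: 0.633
t: 19.17
eef_pos: [685.5, 83.1, 98.2]
tcp_rot: [3.141, 0.0, 0.691]
ft_force: [-0.8, -0.2, 0.6]
opening: 0.652
t: 19.83
eef_pos: [685.5, 83.1, 98.2]
tcp_rot: [3.142, 0.0, 1.669]
ft_force: [0.6, -0.1, 0.7]
opening: 0.647
t: 20.33
eef_pos: [685.5, 83.1, 98.2]
tcp_rot: [-3.141, 0.0, 2.243]
ft_force: [-0.6, 0.0, -0.5]
opening: 0.649
box vice corners [[52.23991387752756, 11.700883572680839], [53.736455628105354, -81.74490737557646], [-50.87277088511188, -79.79128053573649], [-52.02098125048413, 11.948076502511684]] ctr [  0.8 -34.5] area 1260.5
 edge 93.45777379734993 -89.08248198574552 104.62746737603341
alu [[51.90061635824362, -85.58700114544524], [52.8146560842621, -107.59230968730473], [-42.073339528799146, -107.67167362946934], [-42.89537867845282, -86.0255628286113]]
```

Run:
```python
from m import *
from scipy.optimize import least_squares as L
P=np.array([(624.6,149.5),(663.8,163.6),(697,138.5),(694.6,97.5),(683.6,85.3)])
r=L(lambda c:np.hypot(*(P-c).T)-45,[656,120]);print(r.x,r.fun)
d=P[-1]-r.x; a=np.arctan2(d[1],d[0]); print(np.degrees(a)); q=r.x+45*np.array([np.cos(a),np.sin(a)]); go(*q,98.2,np.degrees(a)+180)
```

```text
[656.  119.5] [-1.5 -0.2  0.2 -0.6 -1.1]
-51.099309877471455
dp [ 1.7 -0.2  0. ] twist -0.7 dist 2
```

```bash
python3 -m jog '{"dp":[[1.7,0,0],[1.7,0,0],[1.7,0,0],[1.7,0,0],[1.7,0,0],[1.7,0,0],[1.7,0,0],[1.7,0,0]],"twist":[-0.7,-0.7,-0.7,-0.7,-0.7,-0.7,-0.7,-0.7],"claw":[1,1,1,1,1,1,1,1]}'
python3 -m jog '{"dp":[[0,0,0],[0,0,0]],"twist":[0,0],"claw":[1,1]}'
python3 -m jog '{"dp":[[0.3,-5.5,0],[1.3,-10.9,0],[3,-16.1,0],[5.3,-21.1,0],[8.1,-25.8,0],[11.6,-30.1,0],[15.5,-34,0],[19.8,-37.3,0]],"twist":[7,14,21,28,35,42,49,56],"claw":[1,1,1,1,1,1,1,1]}'
```

```text
t: 21.05
eef_pos: [684.4, 84.8, 98.4]
tcp_rot: [-3.141, 0.0, 2.251]
ft_force: [1.0, 1.3, 0.4]
opening: 0.167
t: 21.22
eef_pos: [684.3, 84.8, 98.3]
tcp_rot: [-3.141, 0.0, 2.251]
ft_force: [-0.5, -0.3, 0.2]
opening: 0.159
t: 21.88
eef_pos: [643.1, 77.8, 98.3]
tcp_rot: [3.141, -0.002, 1.267]
ft_force: [4.0, 9.5, -2.7]
opening: 0.164
```

```bash
python3 -m jog '{"dp":[[0.3,-5.5,0],[1.3,-10.9,0],[3,-16.1,0],[5.3,-21.1,0],[8.1,-25.8,0],[11.6,-30.1,0],[15.5,-34,0],[19.8,-37.3,0]],"twist":[7,14,21,28,35,42,49,56],"claw":[1,1,1,1,1,1,1,1]}'
python3 -m jog '{"dp":[[0.3,-5.5,0],[1.3,-10.9,0],[3,-16.1,0],[5.3,-21.1,0],[8.1,-25.8,0],[11.6,-30.1,0],[15.5,-34,0],[19.8,-37.3,0]],"twist":[7,14,21,28,35,42,49,56],"claw":[1,1,1,1,1,1,1,1]}'
python3 -m jog '{"dp":[[0.3,-5.5,0],[1.3,-10.9,0],[1.3,-10.9,0]],"twist":[7,14,14],"claw":[1,1,1]}'
python3 - <<'E'
from m import *
from cell import readout
s=readout.state();print(s["joints"]); np.save("pics/t6.npy",top())
p=s["eef_pos"][:2]-np.array([656,119.5]); print(p,np.hypot(*p),np.degrees(np.arctan2(p[1],p[0])))
E
```

```text
t: 22.55
eef_pos: [614.3, 107.6, 98.4]
tcp_rot: [3.141, -0.004, 0.291]
ft_force: [9.1, 4.9, -7.2]
opening: 0.159
t: 23.22
eef_pos: [622.0, 148.2, 98.4]
tcp_rot: [-3.141, -0.002, -0.687]
ft_force: [4.9, -1.7, -3.0]
opening: 0.163
t: 23.47
eef_pos: [630.3, 156.3, 98.4]
tcp_rot: [-3.14, -0.001, -0.931]
ft_force: [5.8, 2.0, -2.9]
opening: 0.165
[ 0.1  0.6  1.6 -0.   0.9  2.6]
box vice corners [[52.23991387752756, 11.700883572680839], [53.736455628105354, -81.74490737557646], [-50.87277088511188, -79.79128053573649], [-52.02098125048413, 11.948076502511684]] ctr [  0.8 -34.5] area 1258.0
 edge 93.45777379734993 -89.08248198574552 104.62746737603341
alu [[46.35246425122547, 74.89494514847541], [48.11758911424438, 53.97776818986834], [-42.082712807670745, 47.85887496861307], [-43.736715885938956, 68.45914710604008]]
alu [[51.91444387201545, -85.92014256591114], [52.81466328967535, -107.59222821162793], [-42.073332325965325, -107.67159348496263], [-42.882943476366876, -86.3532706586389]]
[-25.7  36.8] 44.866337354062956 125.0011718970876
```

```bash
python3 -m jog '{"dp":[[0,0,0],[0,0,0],[0,0,0],[0,0,0],[0,0,0],[0,0,0],[0,0,0],[0,0,0]],"twist":[0,0,0,-7,-14,-21,-28,-35],"claw":[-0.3,-0.3,-0.3,-0.3,-0.3,-0.3,-0.3,-0.3]}'
python3 -m jog '{"dp":[[0,0,0],[0,0,0],[0,0,0],[0,0,0],[0,0,0],[0,0,0],[0,0,0],[0,0,0]],"twist":[-7,-14,-21,-28,-35,-42,-49,-56],"claw":[-0.3,-0.3,-0.3,-0.3,-0.3,-0.3,-0.3,-0.3]}'
python3 -m jog '{"dp":[[0,0,0],[0,0,0],[0,0,0],[0,0,0],[0,0,0],[0,0,0],[0,0,0],[0,0,0]],"twist":[-7,-14,-21,-28,-35,-42,-49,-56],"claw":[-0.3,-0.3,-0.3,-0.3,-0.3,-0.3,-0.3,-0.3]}'
python3 -m jog '{"dp":[[0,0,0],[0,0,0],[0,0,0],[0,0,0],[0,0,0],[0,0,0]],"twist":[-7,-14,-21,-28,-33,-33],"claw":[-0.3,-0.3,-0.3,-0.3,-0.3,-0.3]}'
python3 - <<'E'
from m import *
a=np.radians(125.2); go(*(np.array([656,119.5])+45*np.array([np.cos(a),np.sin(a)])),98.3,125.2)
E
```

```text
t: 24.18
eef_pos: [628.7, 155.6, 98.4]
tcp_rot: [3.141, 0.0, -0.308]
ft_force: [0.5, 0.6, 0.1]
opening: 0.633
t: 24.85
eef_pos: [628.7, 155.6, 98.4]
tcp_rot: [-3.141, 0.0, 0.67]
ft_force: [1.7, -1.3, 0.0]
opening: 0.649
t: 25.52
eef_pos: [628.7, 155.6, 98.4]
tcp_rot: [-3.141, 0.0, 1.647]
ft_force: [-0.4, 0.3, 0.0]
opening: 0.65
t: 26.02
eef_pos: [628.8, 155.6, 98.4]
tcp_rot: [-3.141, -0.0, 2.221]
ft_force: [-0.0, 0.5, -0.0]
opening: 0.648
dp [-0.3  1.4  0.1] twist 2.0 dist 1
```

Close and turn 3 x 49°, then check before going on.

```bash
python3 -m jog '{"dp":[[-0.3,1.4,0],[-0.3,1.4,0],[-0.3,1.4,0],[-0.3,1.4,0],[-0.3,1.4,0],[-0.3,1.4,0],[-0.3,1.4,0],[-0.3,1.4,0]],"twist":[2,2,2,2,2,2,2,2],"claw":[1,1,1,1,1,1,1,1]}'
python3 -m jog '{"dp":[[0,0,0],[0,0,0]],"twist":[0,0],"claw":[1,1]}'
python3 -m jog '{"dp":[[-0.3,5.5,0],[-1.3,10.9,0],[-3,16.1,0],[-5.3,21.1,0],[-8.1,25.8,0],[-11.6,30.1,0],[-15.5,34,0],[-19.8,37.3,0]],"twist":[7,14,21,28,35,42,49,56],"claw":[1,1,1,1,1,1,1,1]}'
python3 -m jog '{"dp":[[-0.3,5.5,0],[-1.3,10.9,0],[-3,16.1,0],[-5.3,21.1,0],[-8.1,25.8,0],[-11.6,30.1,0],[-15.5,34,0],[-15.5,34,0]],"twist":[7,14,21,28,35,42,49,49],"claw":[1,1,1,1,1,1,1,1]}'
python3 - <<'E'
from m import *
from cell import readout
s=readout.state(); np.save("pics/t7.npy",top())
p=s["eef_pos"][:2]-np.array([656,119.5]); print(p,np.hypot(*p),np.degrees(np.arctan2(p[1],p[0])))
E
```

```text
t: 26.68
eef_pos: [630.2, 156.3, 98.3]
tcp_rot: [-3.141, -0.0, 2.181]
ft_force: [1.1, 0.7, 0.6]
opening: 0.161
t: 26.85
eef_pos: [630.2, 156.3, 98.3]
tcp_rot: [-3.141, 0.0, 2.181]
ft_force: [-1.6, 0.4, -0.5]
opening: 0.163
t: 27.52
eef_pos: [672.0, 162.7, 98.4]
tcp_rot: [-3.141, -0.001, 1.198]
ft_force: [-2.4, 5.4, 1.5]
opening: 0.166
t: 28.18
eef_pos: [699.5, 135.5, 98.4]
tcp_rot: [-3.141, -0.003, 0.34]
ft_force: [4.7, 6.3, -3.3]
opening: 0.16
box vice corners [[51.9239877785401, 11.316547539184944], [54.45307687808175, -80.68004642499294], [-50.80734725979381, -79.84336944966327], [-52.95321996263122, 10.46961213769458]] ctr [  0.7 -34.7] area 1247.0
 edge 92.03135114015892 -88.4252716661206 105.26374930642791
alu [[51.90061635824362, -85.58700114544524], [52.8146560842621, -107.59230968730473], [-42.073339528799146, -107.67167362946934], [-42.89537867845282, -86.0255628286113]]
[43.5 16. ] 46.37652402266433 20.17251345590719
```

```bash
python3 -m jog '{"dp":[[-0.3,5.5,0],[-1.3,10.9,0],[-3,16.1,0],[-5.3,21.1,0],[-8.1,25.8,0],[-11.6,30.1,0],[-15.5,34,0],[-19.8,37.3,0]],"twist":[7,14,21,28,35,42,49,56],"claw":[1,1,1,1,1,1,1,1]}'
python3 -m jog '{"dp":[[-0.3,5.5,0],[-1.3,10.9,0],[-1.3,10.9,0]],"twist":[7,14,14],"claw":[1,1,1]}'
python3 - <<'E'
from m import *
from cell import readout
s=readout.state(); T=top(); S=eyes.read_camera("side")
p=s["eef_pos"][:2]-np.array([656,119.5]); print(p,np.hypot(*p),np.degrees(np.arctan2(p[1],p[0])))
b=np.zeros((600,800,3),np.uint8); b[:400]=cv2.resize(T[95:175,170:330,::-1],(800,400),interpolation=2); b[400:]=cv2.resize(S[190:250,210:450,::-1],(800,200),interpolation=2); cv2.imwrite("pics/p8.png",b); np.save("pics/t8.npy",T)
E
```

```text
t: 28.9
eef_pos: [693.7, 94.0, 98.4]
tcp_rot: [-3.138, -0.002, -0.635]
ft_force: [6.6, 7.3, -3.2]
opening: 0.161
t: 29.15
eef_pos: [685.6, 85.3, 98.4]
tcp_rot: [-3.139, -0.001, -0.882]
ft_force: [5.7, 0.6, -4.9]
opening: 0.162
box vice corners [[52.52481180073749, 6.501559246120656], [54.3151856226793, -84.88978932767793], [-50.798017677947705, -83.21330873941787], [-52.234348330550205, 6.5029592696482315]] ctr [  1.  -38.8] area 1228.0
 edge 91.40888377263914 -88.8777083860262 105.12657178507133
alu [[52.27499079611162, -86.25182461071176], [53.16172041975476, -107.59195314191], [-42.07324997614045, -107.67160343337912], [-42.870432893121105, -86.68107624196077]]
[ 29.6 -34.2] 45.259608422672486 -49.079540047884926
```

View pics/p8.png

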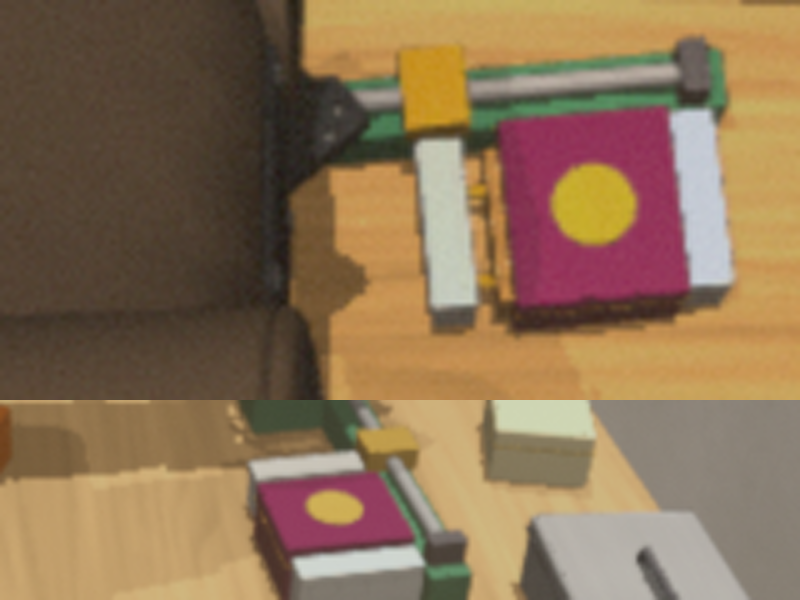

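The box is now against the end jaw, and the moving jaw's near edge runs from crop (465,140) to (477,300). I measure the jaw's gap to the box.

Run:
```python
from m import *
def jawface(f,box):
    T=np.load(f); h=cv2.cvtColor(T,cv2.COLOR_RGB2HSV)[:,:,1].astype(float); g=cv2.resize(h,None,fx=1,fy=1)
    out=[]
    for r in range(*box[:2]):
        row=h[r,box[2]:box[3]]; i=np.nonzero(row<95)[0]
        if len(i): 
            j=i[-1]; a,b=row[j],row[min(j+1,len(row)-1)]; sub=(95-a)/(b-a) if b>a else .5
            l=i[0]; out.append((V(onz("top",(box[2]+j+sub,r),45))[1],V(onz("top",(box[2]+l-.5,r),45))[1]))
    return np.median(out,0),len(out)
print("start",jawface("pics/top0.npy",(128,152,220,240)))
print("now",jawface("pics/t8.npy",(126,150,248,270)))
print("end jaw start",jawface("pics/top0.npy",(122,148,300,320)),"now",jawface("pics/t8.npy",(122,148,300,320)))
```

```text
start (array([100.8, 129.2]), 24)
now (array([25.5, 52.3]), 24)
end jaw start (array([-110.5,  -81.1]), 26) now (array([-110.6,  -84.6]), 26)
```

Two independent readings (wheel angle and image) put the jaw at y≈26.4 with the box face at 7, so the pad is pressed about 4.7 mm. About 2.8 mm (20°) more is needed. I regrip.

```bash
python3 -m jog '{"dp":[[0,0,0],[0,0,0],[0,0,0],[0,0,0],[0,0,0],[0,0,0],[0,0,0],[0,0,0]],"twist":[0,0,0,-7,-14,-21,-28,-35],"claw":[-0.3,-0.3,-0.3,-0.3,-0.3,-0.3,-0.3,-0.3]}'
python3 -m jog '{"dp":[[0,0,0],[0,0,0],[0,0,0],[0,0,0],[0,0,0],[0,0,0],[0,0,0],[0,0,0]],"twist":[-7,-14,-21,-28,-35,-42,-49,-56],"claw":[-0.3,-0.3,-0.3,-0.3,-0.3,-0.3,-0.3,-0.3]}'
python3 -m jog '{"dp":[[0,0,0],[0,0,0],[0,0,0],[0,0,0],[0,0,0],[0,0,0],[0,0,0],[0,0,0]],"twist":[-7,-14,-21,-28,-35,-42,-49,-56],"claw":[-0.3,-0.3,-0.3,-0.3,-0.3,-0.3,-0.3,-0.3]}'
python3 -m jog '{"dp":[[0,0,0],[0,0,0],[0,0,0],[0,0,0],[0,0,0],[0,0,0]],"twist":[-7,-14,-21,-28,-33,-33],"claw":[-0.3,-0.3,-0.3,-0.3,-0.3,-0.3]}'
python3 - <<'E'
from m import *
a=np.radians(-49.3); go(*(np.array([656,119.5])+45*np.array([np.cos(a),np.sin(a)])),98.3,130.7)
E
```

```text
t: 29.92
eef_pos: [684.8, 84.9, 98.4]
tcp_rot: [3.141, 0.0, -0.256]
ft_force: [0.6, -0.0, -0.5]
opening: 0.633
t: 30.58
eef_pos: [684.8, 84.9, 98.3]
tcp_rot: [-3.141, 0.0, 0.721]
ft_force: [0.7, -0.2, -0.2]
opening: 0.652
t: 31.25
eef_pos: [684.8, 84.9, 98.3]
tcp_rot: [-3.141, 0.0, 1.699]
ft_force: [0.4, 0.6, -0.2]
opening: 0.649
t: 31.75
eef_pos: [684.8, 84.9, 98.3]
tcp_rot: [-3.141, -0.0, 2.273]
ft_force: [0.0, 0.6, -0.2]
opening: 0.649
dp [0.  0.7 0. ] twist -0.5 dist 1
```

```bash
python3 -m jog '{"dp":[[0,0.7,0],[0,0.7,0],[0,0.7,0],[0,0.7,0],[0,0.7,0],[0,0.7,0],[0,0.7,0],[0,0.7,0]],"twist":[0,0,0,0,0,0,0,0],"claw":[1,1,1,1,1,1,1,1]}'
python3 -m jog '{"dp":[[0,0,0],[0,0,0],[0.3,-5.5,0],[1.3,-10.9,0],[3,-16.1,0],[3,-16.1,0],[3,-16.1,0]],"twist":[0,0,7,14,21,21,21],"claw":[1,1,1,1,1,1,1]}'
python3 -m jog '{"dp":[[0,0,0],[0,0,0],[0,0,0],[0,0,0],[0,0,-20],[0,0,-60],[0,0,-100]],"twist":[0,0,0,0,0,0,0],"claw":[-0.3,-0.3,-0.3,-0.3,-0.3,-0.3,-0.3]}'
python3 - <<'E'
from m import *
go(480,60,250,90)
E
```

```text
t: 32.42
eef_pos: [685.6, 85.4, 98.3]
tcp_rot: [3.142, 0.0, 2.268]
ft_force: [-1.4, -0.3, -0.1]
opening: 0.161
t: 33.0
eef_pos: [671.1, 77.5, 98.3]
tcp_rot: [-3.141, -0.0, 1.906]
ft_force: [-0.9, 2.5, 0.7]
opening: 0.162
t: 33.58
eef_pos: [670.7, 77.3, 198.3]
tcp_rot: [-3.139, -0.001, 1.903]
ft_force: [1.4, 1.0, 0.3]
opening: 0.595
dp [  45.8 -185.9  -51.7] twist 19.0 dist 198
```

Withdraw towards the robot for a clear view, then check.

```bash
python3 -m jog '{"dp":[[9,-37,-10],[18,-74,-20],[27,-111,-30],[36,-148,-40],[46,-186,-50],[46,-186,-50]],"twist":[0,0,0,0,0,0],"claw":[-0.3,-0.3,-0.3,-0.3,-0.3,-0.3]}'
python3 - <<'E'
from m import *
T=top(); S=eyes.read_camera("side"); np.save("pics/t9.npy",T)
h=cv2.cvtColor(T,cv2.COLOR_RGB2HSV)[:,:,1].astype(float); o=[]
for r in range(126,150):
    i=np.nonzero(h[r,248:272]<95)[0]
    if len(i): o.append([V(onz("top",(248+j,r),45))[1] for j in(i[0]-.5,i[-1]+.5)])
print("jaw edges",np.median(o,0))
for c in blobs(T,(0,170,80),(6,255,255),8): print("red",ctr(c),onz("top",ctr(c),128))
b=np.zeros((600,800,3),np.uint8); b[:300]=cv2.resize(T[90:210,140:460,::-1],(800,300),interpolation=2); b[300:]=cv2.resize(S[110:350,150:470,::-1],(400,300),interpolation=2).repeat(1,1)[:, :400] if False else 0
b[300:,:400]=cv2.resize(T[100:190,200:320,::-1],(400,300),interpolation=2); b[300:,400:]=cv2.resize(S[130:370,150:470,::-1],(400,300),interpolation=2)
cv2.imwrite("pics/p9.png",b)
E
```

```text
t: 34.08
eef_pos: [475.3, 60.3, 250.3]
tcp_rot: [3.141, 0.0, 1.903]
ft_force: [1.3, 0.3, 0.8]
opening: 0.647
box vice corners [[52.176662120506, 7.847881756777181], [55.308881930133786, -83.62515995589169], [-50.66166913257278, -83.38449436737743], [-53.38794633231226, 6.407342464654919]] ctr [  0.9 -38.2] area 1235.0
 edge 91.52665273625756 -88.03884422597926 105.97082434547347
alu [[47.4429953286503, 47.6615893376564], [48.035919931573616, 25.904962741725225], [-42.11823895420522, 24.938487483987956], [-42.63389406061262, 46.357279420599056]]
alu [[52.27499079611162, -86.25182461071176], [53.16172041975476, -107.59195314191], [-42.07324997614045, -107.67160343337912], [-42.870432893121105, -86.68107624196077]]
jaw edges [50.2 22.1]
red [213.7 118.3] [671.1  77.1 128. ]
red [129.6  94.3] [734.1 282.5 128. ]
```

View pics/p9.png

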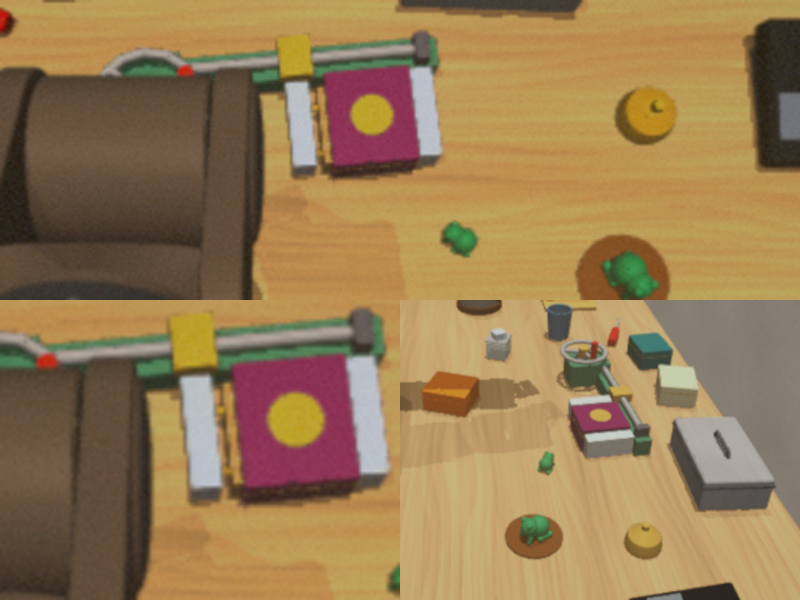

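Run:
```python
from m import *
for f in("t4","t7","t8","t9"):
    T=np.load(f"pics/{f}.npy"); h=cv2.cvtColor(T,cv2.COLOR_RGB2HSV); k=cv2.inRange(h,np.array((155,80,30)),np.array((178,255,255))); k[:, :255]=0;k[:90]=0;k[175:]=0
    yy,xx=np.nonzero(k); cs=np.unique(xx)[4:-4]; P=np.array([V(onz("top",(c,yy[xx==c].min()-.5),54)) for c in cs]); a=np.polyfit(P[:,1],P[:,0],1)
    rs=np.unique(yy)[5:-5]; Q=np.array([V(onz("top",(xx[yy==r].max()+.5,r),54)) for r in rs]); b=np.polyfit(Q[:,0],Q[:,1],1)
    print(f,"rear x at centre",a@[P[:,1].mean(),1],"slope",np.degrees(np.arctan(a[0])),"end side y",b@[0,1],"slope",np.degrees(np.arctan(b[0])))
```

```text
t4 rear x at centre 52.24268116240947 slope 0.9808332388053487 end side y -80.0125790494217 slope -0.010367741839956276
t7 rear x at centre 52.24268116240947 slope 0.9808332388053487 end side y -79.93638356871462 slope -0.1689093791720119
t8 rear x at centre 52.913844156389885 slope -0.30090337599344147 end side y -83.37572044598963 slope 0.49875584785999616
t9 rear x at centre 52.98889834272076 slope -0.08945324771511382 end side y -83.37563645880698 slope 0.49831678073296193
```

```bash
python3 -c "
from cell import job_done;print(job_done())"
```

```text
the job is handed in; nothing more can be done
None
```

The job is done and handed in at about t = 34 s of the 72 s allowed. No verdict was reported.

**What I did**
- **Frog:** I took the larger frog out of the vice and stood it upright on the cork mat. The last picture shows it upright on the mat.
- **Box, sliding in:** I pushed it sideways in front of the mouth, then in until it met the rear rail. The wrist force rose to about 24 N (20.7 N of it along x) at contact.
- **Handwheel:** I turned it about 568° clockwise by the crank pin in four grips, then let go and moved the arm clear.

**Last checks**
- **Box position:** Its rear edge is where it was at rail contact, or slightly further back. It looks square to within about 0.5°. It did not move while the jaw closed the last 2.8 mm, so it is seated against the end jaw.
- **Pad:** Pressed in about 7.5 mm by wheel angle and about 6.7 mm by the image, so roughly half of its 15 mm travel.
- **Other things:** The bell, mug, prism, small frog and orange box look unmoved in the last picture. I checked these by eye and did not measure them.

**Disagreements**
- The image puts the box's end side about 1.5 mm and its rear edge about 2 mm short of nominal. Both are close to the camera's 2 mm calibration error.
- A rectangle fit gave up to 2° of skew, which I put down to pixel noise because direct edge fits gave 0.1–0.5°.

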